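# Touch the earthing dome before handling boards

### The job

Discharge the static before the circuit board is handled: touch the smooth round dome on the earthing box lightly with the fingertips, so that it gives a little under them, and keep them there for about a second. Then withdraw the hand, 10 cm or more from the dome. Do not touch the two other terminals on the box, nor the board, the battery and the heat sink behind it.

Things in the scene. Friction and masses are not known exactly. Their poses are not given: they have to be found in the camera images.
- earth_box: Low grey steel earthing box with a plain metal lid, 90 x 260 x 30 mm, fixed to the bench. Origin: centre of its underside; y along its length, z up. The three terminals stand in a row along its y axis, at y = -75, 0 and +75 mm, on top.
- touch_point: Fixed; one of the three metal terminals in the row, in any of the three places. The touch point: a black washer (42 mm across, 5 mm high), a dark steel collar (37 mm across, top at 9 mm), and in it the smooth, low steel dome, 30 mm across, the widest metal top of the three. Origin: centre of its underside, on the lid, 30 mm above the bench; z up. The dome's top is 21 mm above the origin.
- dome_top (a point): Middle of the dome's top, 51 mm above the bench when nothing presses it; moves with the dome.
- touch_dome (a joint): How far the sprung dome is pressed straight down, m: 0 is up, 0.008 is its stop. It takes about 1.5 N to start it, 0.5 N more for each mm, and it springs back when let go.
- knurled_terminal: Fixed; one of the three metal terminals in the row, in any of the three places. A slim knurled round thumb nut, 17 mm across, on a 21 mm flange, with a thin stud end sticking up from its middle; leave alone. Origin: centre of its underside, on the lid, 30 mm above the bench; z up. Its top is 25 mm above the origin.
- hex_terminal: Fixed; one of the three metal terminals in the row, in any of the three places. A hexagon nut, 17 mm across flats, on a washer, with an 8 mm stud end sticking up from its middle; leave alone. Origin: centre of its underside, on the lid, 30 mm above the bench; z up. Its top is 24 mm above the origin.
- control_board: Loose green circuit board with parts on it, 77 x 116 x 37 mm, behind the box (farther from the robot); leave alone. Origin: middle of its underside, z up.
- nine_volt: Loose block battery standing upright, 18 x 26 x 49 mm, behind the box; leave alone. Origin: middle of its underside, z up.
- heat_sink: Loose black finned heat sink, 30 x 42 x 22 mm, behind the box; leave alone. Origin: middle of its underside, z up.

How it is judged:
By the outcome, as a careful person would: the job done as asked, in the order asked, and still so for the second after the job is handed in, with the robot touching nothing.
It also fails if it takes over 32 s, if anything falls off the work surface, if the arm or the gripper's body presses on something with over 40 N, if the wrist force passes 120 N, or if a joint passes its speed limit or range.

### The arm

A 7-joint arm with a two-finger parallel gripper is mounted at the origin on a cart in front of the work surface, level with it; the furniture and walls round the work are solid. World frame = base frame: x ahead of the robot, y to its left, z up, the work surface at z = 0. Lengths are in mm, angles in rad, forces in N, time in s.
With the tool pointing down it reaches from about 425 to 875 mm from the base axis. Payload 8.4 kg.
Tool frame: the origin (TCP) lies between the finger pads, 19 mm behind the fingertips; this is the grasp point; z points along the fingers, y is the line along which they close (so a half turn about z gives the same grasp; the last joint's range is limited). The gripper opens to 87 mm and grips with 3 to 60 N. Pads are 19 mm wide; open, the fingers measure 117 mm over their backs; the gripper's body (75 mm by 190 mm) begins 51 mm behind the grasp point.
Start: joints at [1.2, 0.333, 0.04, 1.465, -0.013, 1.343, -0.059], TCP at [174.481, -626.116, 241.246] pointing down, gripper open.
Joint ranges: [-2.58, 2.58], [-0.38, 2.09], [-1.3, 1.39], [0.25, 2.4], [-1.5, 4.64], [0.08, 2.09], [-2.65, 2.65]. Speed limits (rad/s): [2.22, 2.22, 2.79, 2.79, 3.14, 3.14, 3.14].

### API

Orientations are given as a unit quaternion [w, x, y, z].
In Python, from station import observe, read_camera, ctrl gives the robot as it stands.
- The arm moves only by the tool servo_tool, never from a script. Its argument "deltas" is a list of rows, each an object of numbers: "x", "y", "z": the shift along the tool's x, y, z in mm; "spin": the turn about the tool's z in degrees. In form: [{"x": .., "y": .., "z": .., "spin": ..}, ...]. A call has 1 to 8 rows; each row is the pose to reach, as a shift and turn from the pose commanded when the call began, along the tool's axes at that moment; what a row does not reach only later rows make up. A row lasts 1/12 s, in which the tool goes at most 41.7 mm and 7.16 degrees, less where a joint would pass 70% of its speed; a pose out of reach is approached as far as the arm can. A call with a gripper value outside its range is refused whole. "grip" is the opening in per cent of the stroke, from 0 (shut) to 100 (fully open), set as the call begins (left out, the last holds). The fingers move at their own pace and stop on an object; "force" is the grip in N (left out, the last holds). Time passes only in rows, so rows that repeat a pose let the fingers close. It gives the time, the measured TCP pose, the force, the opening and the grip force at its end, in the units of the state.
- observe(): the state, without advancing time (a new reading comes with each control period).
- read_camera(name): name is "side" or "top" or "wrist"; returns a dict with "color" (384x512x3 uint8, red, green, blue), "fx", "fy", "cx", "cy" (pixels), "rvec" (rotation vector, rad) and "tvec" (3), from world to camera coordinates, as OpenCV has them. Camera axes: x right, y down, z forward; pixel columns grow to the right and rows downward; lengths in mm; the calibration is good to about 2 mm. A picture is of the moment at which its call begins. There is no depth.
- ctrl.hand_in(): hands the job in; it is judged then, once.
The state is a dict: "clock": time; "qpos": joint angles; "qvel": joint speeds; "tau": joint torques, N m; "ee_pos": TCP position; "orientation": TCP orientation; "force": force on the tool from outside, world axes, zero at the start; "torque": the same for the moment, N m; "opening": finger opening in mm; "grip_force": force on a finger pad.
Only numpy, scipy, OpenCV 4.12 (cv2) and the standard library are available. Lean on these libraries where they do the work, as an engineer would, in place of code of your own. Each camera call takes 0.05 s, during which the arm holds its last target. There are 200 camera calls.

## Working session

There is one attempt and no reset: what is moved stays moved. The work goes in short steps, Python scripts to look and compute and a tool call to move; the robot and the scene stay as the last step left them, time stands still between calls to the robot, and variables do not carry over. Pictures are saved under pics/ and viewed, at most 10 in all, crops included, and the job is handed in when it is done.

Besides the shell and the picture viewer there is one more tool, called after "Emit:" in YAML: its name, and indented under it one key for each argument. servo_tool: Moves the arm, as the interface text tells. Its arguments: {"type":"object","properties":{"deltas":{"type":"array"},"grip":{"type":"number"},"force":{"type":"number"}},"required":["deltas"]}

```bash
mkdir -p pics; cat > h.py <<'E'
import numpy as np, cv2
from station import observe, read_camera, ctrl
def shot(n,f):
    c=read_camera(n); cv2.imwrite(f'pics/{f}.png',c['color'][:,:,::-1]); np.save(f'pics/{f}.npy',c,allow_pickle=True); return c
def ray(c,u,v,z):
    R=cv2.Rodrigues(np.array(c['rvec'],float))[0]; t=np.array(c['tvec'],float).ravel()
    o=-R.T@t; d=R.T@np.array([(u-c['cx'])/c['fx'],(v-c['cy'])/c['fy'],1])
    return o+d*(z-o[2])/d[2]
def load(f): return np.load(f'pics/{f}.npy',allow_pickle=True).item()
E
python3 - <<'E'
from h import *
a=shot('top','t1');b=shot('side','s1')
cv2.imwrite('pics/ts1.png',np.hstack([cv2.resize(x['color'],(400,300)) for x in(a,b)])[:,:,::-1])
s=observe();print(s)
E
```

```text
{'clock': 0.1, 'qpos': array([ 1.19982016,  0.33383566,  0.03987502,  1.46614932, -0.0133945 ,
        1.34329387, -0.05848978]), 'qvel': array([-0.00045699, -0.0008788 ,  0.0004527 , -0.00336527, -0.00085282,
        0.00198051,  0.00028528]), 'tau': array([ 3.52733427e-03, -6.57810616e+01,  1.33951608e+00, -4.04712296e+01,
       -5.98079176e-02,  4.10035404e-02,  7.60718558e-05]), 'ee_pos': array([ 174.36083442, -625.78254672,  240.46758337]), 'orientation': array([-6.95019819e-04,  9.90781524e-01,  1.35467590e-01, -1.45837587e-04]), 'force': array([0.25312915, 0.71624552, 0.61337391]), 'torque': array([ 0.00038949, -0.0128218 , -0.02325337]), 'grip_force': 0.0, 'opening': 87.10451174948489}
```

View pics/t1.png

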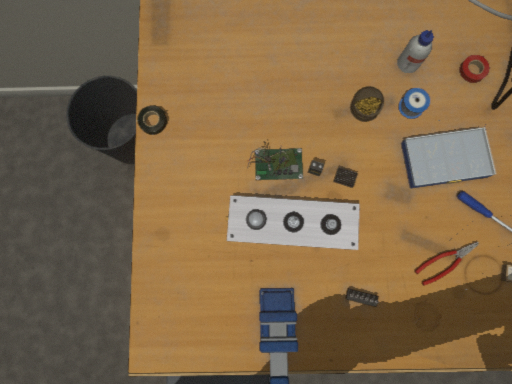

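View pics/s1.png

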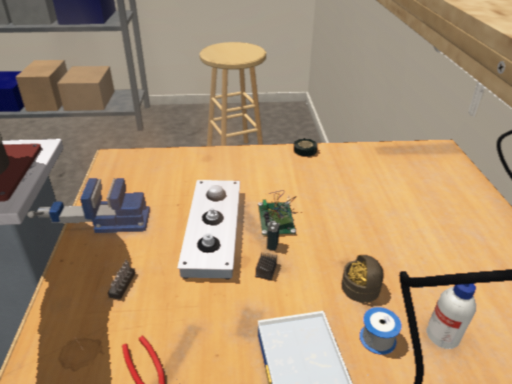

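The top view shows the box with terminals at about (256,219), (293,222) and (331,224). The left one looks like the wide dome, which is the far one in the side view at (216,192).

```bash
python3 - <<'E'
from h import *
a=load('t1');b=load('s1')
for u,v in[(256,219),(293,222),(331,224)]: print(ray(a,u,v,46).round(1))
for u,v in[(216,192),(212,215),(208,240)]: print(ray(b,u,v,48).round(1))
for u,v in[(230,195),(359,201),(358,249),(228,240)]: print('box',ray(a,u,v,30).round(1))
for u,v in[(278,164),(316,166),(345,176)]: print('obj',ray(a,u,v,20).round(1))
for n,c in(('t',a),('s',b)):
    x,y,w,h=((215,185,155,75) if n=='t' else (175,170,75,115))
    cv2.imwrite(f'pics/{n}c.png',cv2.resize(c['color'][y:y+h,x:x+w,::-1],None,fx=5,fy=5,interpolation=cv2.INTER_CUBIC))
R=cv2.Rodrigues(np.array(a['rvec'],float))[0];print(-R.T@np.ravel(a['tvec']))
E
```

```text
[ 557.  -163.1   46. ]
[ 549.5 -236.3   46. ]
[ 544.  -311.1   46. ]
[ 561.1 -173.9   48. ]
[ 553.8 -247.4   48. ]
[ 547.5 -317.    48. ]
box [ 608.9 -110.5   30. ]
box [ 591.  -372.1   30. ]
box [ 494.6 -364.7   30. ]
box [ 517.5 -105.8   30. ]
obj [ 673.9 -210.3   20. ]
obj [ 667.9 -289.2   20. ]
obj [ 645.4 -348.3   20. ]
[ 464.75013546 -184.81375135  910.48120652]
```

View pics/tc.png

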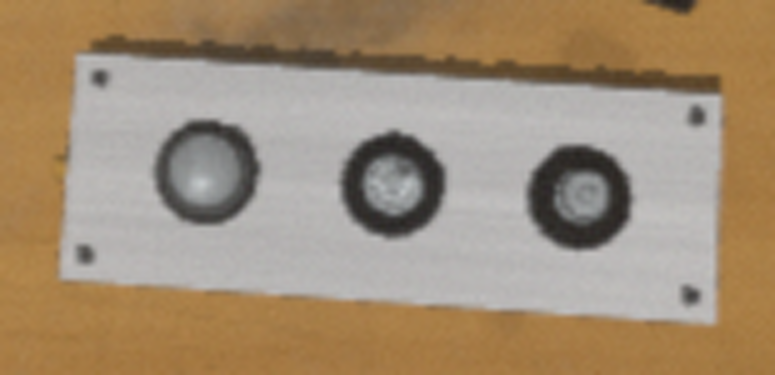

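View pics/sc.png

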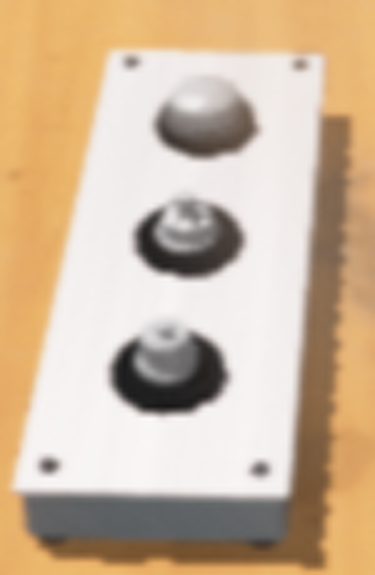

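The close crops confirm it: the left (far) terminal is the smooth wide dome, the middle one is hex and the right one is knurled. The dome is at about (557,-164). I'll move over it with the fingers shut.

Emit:
servo_tool:
  deltas:
    - {"x": 12, "y": -8}
    - {"x": 33, "y": -23}
    - {"x": 57, "y": -40}
    - {"x": 82, "y": -57}
    - {"x": 107, "y": -74}
    - {"x": 132, "y": -91}
    - {"x": 157, "y": -109}
    - {"x": 182, "y": -126}
  grip: 0
  force: 10

```text
schema error: expected keys x, y, z, spin
```

Emit:
servo_tool:
  deltas:
    - {"x": 25, "y": -17}
    - {"x": 50, "y": -34}
    - {"x": 75, "y": -51}
    - {"x": 100, "y": -68}
    - {"x": 125, "y": -85}
    - {"x": 150, "y": -102}
    - {"x": 170, "y": -117}
    - {"x": 180, "y": -124}

```text
schema error: expected keys x, y, z, spin
```

Emit:
servo_tool:
  deltas:
    - {"x": 12, "y": -8, "z": 0, "spin": 0}
    - {"x": 33, "y": -23, "z": 0, "spin": 0}
    - {"x": 57, "y": -40, "z": 0, "spin": 0}
    - {"x": 82, "y": -57, "z": 0, "spin": 0}
    - {"x": 107, "y": -74, "z": 0, "spin": 0}
    - {"x": 132, "y": -91, "z": 0, "spin": 0}
    - {"x": 157, "y": -109, "z": 0, "spin": 0}
    - {"x": 182, "y": -126, "z": 0, "spin": 0}
  grip: 0
  force: 10

```text
clock: 0.77
ee_pos: [317.2, -453.4, 241.2]
orientation: [-0.0, 0.991, 0.136, -0.0]
force: [0.3, -1.2, 1.2]
opening: 41.7
grip_force: 0.0
```

Emit:
servo_tool:
  deltas:
    - {"x": 25, "y": -17, "z": 0, "spin": 0}
    - {"x": 50, "y": -34, "z": 0, "spin": 0}
    - {"x": 75, "y": -51, "z": 0, "spin": 0}
    - {"x": 100, "y": -68, "z": 0, "spin": 0}
    - {"x": 125, "y": -85, "z": 0, "spin": 0}
    - {"x": 150, "y": -102, "z": 0, "spin": 0}
    - {"x": 170, "y": -117, "z": 0, "spin": 0}
    - {"x": 180, "y": -124, "z": 0, "spin": 0}

```text
clock: 1.43
ee_pos: [458.2, -283.6, 241.2]
orientation: [-0.0, 0.99, 0.138, 0.0]
force: [1.0, 0.1, -0.2]
opening: 0.7
grip_force: 0.0
```

Emit:
servo_tool:
  deltas:
    - {"x": 20, "y": -14, "z": 0, "spin": 0}
    - {"x": 40, "y": -28, "z": 0, "spin": 0}
    - {"x": 60, "y": -42, "z": 0, "spin": 0}
    - {"x": 80, "y": -56, "z": 0, "spin": 0}
    - {"x": 100, "y": -70, "z": 0, "spin": 0}
    - {"x": 115, "y": -80, "z": 0, "spin": 0}
    - {"x": 125, "y": -88, "z": 0, "spin": 0}
    - {"x": 131, "y": -92, "z": 0, "spin": 0}

```text
clock: 2.1
ee_pos: [558.0, -162.7, 241.0]
orientation: [-0.0, 0.991, 0.136, -0.0]
force: [0.3, -0.4, -1.3]
opening: 0.4
grip_force: 0.0
```

Emit:
servo_tool:
  deltas:
    - {"x": 0, "y": 0, "z": 15, "spin": 0}
    - {"x": 0, "y": 0, "z": 30, "spin": 0}
    - {"x": 0, "y": 0, "z": 50, "spin": 0}
    - {"x": 0, "y": 0, "z": 70, "spin": 0}
    - {"x": 0, "y": 0, "z": 80, "spin": 0}
    - {"x": 0, "y": 0, "z": 80, "spin": 0}
    - {"x": 0, "y": 0, "z": 80, "spin": 0}

```text
clock: 2.68
ee_pos: [557.2, -164.8, 161.4]
orientation: [-0.0, 0.991, 0.135, -0.0]
force: [-0.4, -0.2, 0.2]
opening: 0.6
grip_force: 0.0
```

```bash
python3 - <<'E'
from h import *
shot('wrist','w1');s=observe();print(s['ee_pos'],s['orientation'],s['force'],s['opening'])
E
```

```text
[ 557.88586582 -164.75897476  162.23061601] [2.27044751e-04 9.90815676e-01 1.35218664e-01 3.97441635e-04] [ 0.49165981  0.21159145 -0.59504288] 0.54732414171978
```

View pics/w1.png

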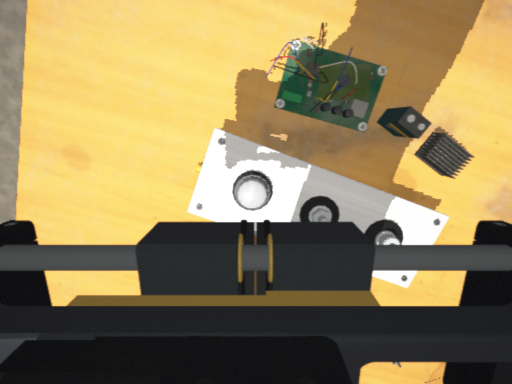

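The wrist view shows the dome in its washer at about (253,190), just ahead of the closed fingertips at (256,245). The hex terminal is at (320,212) and the knurled one at (386,236).

```bash
python3 - <<'E'
from h import *
c=load('w1')
print(ray(c,253,190,45).round(1),ray(c,253,190,35).round(1),ray(c,320,212,45).round(1))
print(cv2.projectPoints(np.array([[557.5,-164.5,51],[557.5,-164.5,143]]),np.array(c['rvec'],float),np.array(c['tvec'],float),np.array([[c['fx'],0,c['cx']],[0,c['fy'],c['cy']],[0,0,1]]),None)[0])
g=cv2.cvtColor(c['color'],cv2.COLOR_RGB2GRAY)[160:220,220:290]
m=cv2.morphologyEx((g<75).astype('uint8'),cv2.MORPH_CLOSE,np.ones((3,3)))
for k in cv2.findContours(m,0,2)[0]:
    if cv2.contourArea(k)>300:
        (x,y),r=cv2.minEnclosingCircle(k);print(x+220,y+160,r,ray(c,x+220,y+160,34))
E
```

```text
[ 560.  -161.9   45. ] [ 557.6 -162.5   35. ] [ 556.2 -232.3   45. ]
[[[254.90346777 194.72251604]]

 [[254.77543805 232.43235096]]]
```

Emit:
servo_tool:
  deltas:
    - {"x": 1, "y": -1, "z": 15, "spin": 0}
    - {"x": 1, "y": -1, "z": 35, "spin": 0}
    - {"x": 1, "y": -1, "z": 55, "spin": 0}
    - {"x": 1, "y": -1, "z": 70, "spin": 0}
    - {"x": 1, "y": -1, "z": 78, "spin": 0}
    - {"x": 1, "y": -1, "z": 82, "spin": 0}
    - {"x": 1, "y": -1, "z": 82, "spin": 0}
    - {"x": 1, "y": -1, "z": 82, "spin": 0}

```text
clock: 3.4
ee_pos: [559.0, -163.3, 80.4]
orientation: [0.0, 0.991, 0.135, 0.001]
force: [0.5, -0.6, -0.4]
opening: 0.1
grip_force: 0.0
```

Emit:
servo_tool:
  deltas:
    - {"x": 0, "y": 0, "z": 2, "spin": 0}
    - {"x": 0, "y": 0, "z": 4, "spin": 0}
    - {"x": 0, "y": 0, "z": 6, "spin": 0}
    - {"x": 0, "y": 0, "z": 7, "spin": 0}
    - {"x": 0, "y": 0, "z": 8, "spin": 0}
    - {"x": 0, "y": 0, "z": 9, "spin": 0}
    - {"x": 0, "y": 0, "z": 9, "spin": 0}
    - {"x": 0, "y": 0, "z": 9, "spin": 0}

```text
clock: 4.07
ee_pos: [558.3, -163.1, 70.3]
orientation: [-0.0, 0.991, 0.135, -0.0]
force: [0.3, 0.4, 0.2]
opening: 0.6
grip_force: 0.0
```

Emit:
servo_tool:
  deltas:
    - {"x": 0, "y": 0, "z": 0.5, "spin": 0}
    - {"x": 0, "y": 0, "z": 1, "spin": 0}
    - {"x": 0, "y": 0, "z": 1.5, "spin": 0}
    - {"x": 0, "y": 0, "z": 2, "spin": 0}
    - {"x": 0, "y": 0, "z": 2.5, "spin": 0}
    - {"x": 0, "y": 0, "z": 3, "spin": 0}
    - {"x": 0, "y": 0, "z": 3, "spin": 0}
    - {"x": 0, "y": 0, "z": 3, "spin": 0}

```text
clock: 4.73
ee_pos: [558.3, -163.1, 67.3]
orientation: [-0.0, 0.991, 0.135, 0.0]
force: [-0.2, 0.5, 2.7]
opening: 0.7
grip_force: 1.3
```

```bash
python3 - <<'E'
from h import *
shot('side','s2');s=observe();print(s['ee_pos'],s['force'])
c=load('s2')['color'][140:260,150:300,::-1];cv2.imwrite('pics/s2c.png',cv2.resize(c,None,fx=4,fy=4,interpolation=cv2.INTER_CUBIC))
E
```

```text
[ 558.32294365 -163.10625829   67.33433721] [-1.08628326 -0.09855321  2.48215562]
```

View pics/s2c.png

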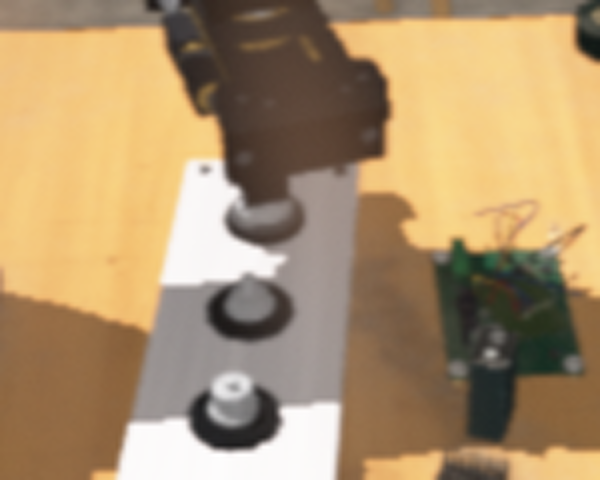

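The side crop shows the fingertips resting on the middle of the dome. The force of about 2.6 N means it is pressed roughly 2 mm. I'll hold for about a second, then withdraw straight up.

Emit:
servo_tool:
  deltas:
    - {"x": 0, "y": 0, "z": 0.5, "spin": 0}
    - {"x": 0, "y": 0, "z": 0.5, "spin": 0}
    - {"x": 0, "y": 0, "z": 0.5, "spin": 0}
    - {"x": 0, "y": 0, "z": 0.5, "spin": 0}
    - {"x": 0, "y": 0, "z": 0.5, "spin": 0}
    - {"x": 0, "y": 0, "z": 0.5, "spin": 0}
    - {"x": 0, "y": 0, "z": 0.5, "spin": 0}
    - {"x": 0, "y": 0, "z": 0.5, "spin": 0}

```text
clock: 5.45
ee_pos: [558.3, -163.1, 66.8]
orientation: [0.0, 0.991, 0.135, 0.0]
force: [-1.3, 0.1, 2.7]
opening: 0.3
grip_force: 1.4
```

Emit:
servo_tool:
  deltas:
    - {"x": 0, "y": 0, "z": 0, "spin": 0}
    - {"x": 0, "y": 0, "z": 0, "spin": 0}
    - {"x": 0, "y": 0, "z": 0, "spin": 0}
    - {"x": 0, "y": 0, "z": -5, "spin": 0}
    - {"x": 0, "y": 0, "z": -20, "spin": 0}
    - {"x": 0, "y": 0, "z": -40, "spin": 0}
    - {"x": 0, "y": 0, "z": -60, "spin": 0}
    - {"x": 0, "y": 0, "z": -80, "spin": 0}

```text
clock: 6.12
ee_pos: [557.9, -163.0, 147.5]
orientation: [-0.0, 0.991, 0.136, -0.0]
force: [0.8, 0.7, 0.0]
opening: 0.7
grip_force: 0.0
```

Emit:
servo_tool:
  deltas:
    - {"x": 0, "y": 0, "z": -20, "spin": 0}
    - {"x": 0, "y": 0, "z": -40, "spin": 0}
    - {"x": 0, "y": 0, "z": -60, "spin": 0}
    - {"x": 0, "y": 0, "z": -75, "spin": 0}
    - {"x": 0, "y": 0, "z": -85, "spin": 0}
    - {"x": 0, "y": 0, "z": -90, "spin": 0}
    - {"x": 0, "y": 0, "z": -90, "spin": 0}
    - {"x": 0, "y": 0, "z": -90, "spin": 0}

```text
clock: 6.78
ee_pos: [558.0, -163.0, 236.0]
orientation: [-0.0, 0.991, 0.135, -0.0]
force: [-0.1, 1.1, -0.1]
opening: 0.9
grip_force: 0.0
```

```bash
python3 - <<'E'
from h import *
s=observe();print(s['ee_pos'],s['force'],abs(s['qvel']).max(),s['clock'])
if s['ee_pos'][2]>190: print(ctrl.hand_in())
E
```

```text
[ 557.96129785 -163.03690241  235.9864171 ] [-0.07293255  1.05470146 -0.14660337] 0.012955784062745827 6.7833
the job is handed in; nothing more can be done
None
```

The fingertips pressed the dome about 2–3 mm (roughly 2.7 N) for over a second and touched nothing else that I could see; I then raised the hand about 16 cm clear and handed the job in at 6.8 s.

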